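# Turn a badge reader face up and clamp it in its test cradle

### The arm

A 6-joint arm with a two-finger parallel gripper is mounted at the origin on a cart in front of the work surface, level with it; the furniture and walls round the work are solid. World frame = base frame: x ahead of the robot, y to its left, z up, the work surface at z = 0. Lengths are in mm, angles in rad, forces in N, time in s.
With the tool pointing down it reaches from about 400 to 825 mm from the base axis. Payload 7 kg.
Tool frame: the origin (TCP) lies at the very end of the fingers, on their centre line; the grasp point (between the pads) lies 19 mm behind it; z points along the fingers, y is the line along which they close (so a half turn about z gives the same grasp; the last joint's range is limited). The gripper opens to 88 mm and grips with 3 to 60 N. Pads are 19 mm wide; open, the fingers measure 130 mm over their backs; the gripper's body (78 mm by 193 mm) begins 47 mm behind the grasp point.
Start: joints at [1.411, 0.359, 0.012, 0, -1.224, -0.288], TCP at [292.269, 608.419, 226.561] pointing down, gripper open.
Joint ranges: [-3.07, 3.07], [-1.43, 2.12], [-1.02, 1.25], [-3.03, 1.67], [-3.05, -0], [-3.03, 3.03]. Speed limits (rad/s): [2.39, 2.39, 3.01, 3.14, 3.14, 3.14].

### API

Orientations are given as a unit quaternion [x, y, z, w].
In Python, from plant import bot gives the robot as it stands. Calls block until the motion is done:
- bot.move_ptp(position, orientation): joint-space move of the TCP to a pose.
- bot.line_to(position, velocity=150, ori=None): straight line of the TCP; ori=None keeps the orientation; velocity is the mean speed in mm/s.
- bot.move_joints(angles): joint-space move.
- bot.move_gripper(opening, force=None): finger opening in mm; force is the grip in N (None keeps the last); returns when the fingers have stopped.
- bot.pause(seconds).
- bot.solve_ik(position, orientation): joint angles nearest the present ones, or None.
- bot.read_state(): the state.
- bot.camera(name): name is "scene" or "top" or "wrist"; returns the picture (480x640x3 uint8, red, green, blue); there is no depth.
- bot.get_calibration(name): a dict with "fx", "fy", "cx", "cy" (pixels), "distortion" ([k1, k2, p1, p2, k3] as OpenCV has them; the pictures are not rectified), "view" (4x4, takes a point from world to camera coordinates); the wrist camera has in their place "T_tool_cam" (4x4, takes a point from camera to tool coordinates, whose origin is the TCP and whose axes are the flange's). Camera axes: x right, y up, looking along -z (the intrinsics and any distortion apply to the point x, -y, -z); pixel columns grow to the right and rows downward; lengths in mm; the calibration is good to about 2 mm. A picture is of the moment at which its call begins: read the wrist's pose just before it. get_calibration takes no time and is no camera call.
A pose or a line that the arm cannot do raises bot.Unreachable and nothing moves.
- bot.close_job(): hands the job in; it is judged then, once.
The state is a dict: "t": time; "joint_pos": joint angles; "qvel": joint speeds; "tau": joint torques, N m; "tcp_pos": TCP position; "eef_rot": TCP orientation; "contact_force": force on the tool from outside, world axes, zero at the start; "moment": the same for the moment, N m; "width": finger opening in mm; "finger_force": force on a finger pad.
Only numpy, scipy, OpenCV 4.12 (cv2) and the standard library are available. Lean on these libraries where they do the work, as an engineer would, in place of code of your own. Each camera call takes 0.05 s, during which the arm holds its last target. There are 200 camera calls.

### The job

The badge reader leans on the sloping stand with its red-lamp face hidden against the slope. Turn it over and lay it flat, face up, lengthwise on the bed of the clamp cradle, between the side cheeks and with one short end at the end stop, letting its raised end down under control instead of letting it drop; then swing the wire bail over centre so that it snaps down on the reader and holds it. Do not disturb the other things on the worktop.

Things in the scene. Friction and masses are not known exactly. Their poses are not given: they have to be found in the camera images.
- reader_center (a point): centre of the badge reader, a loose flat white box 72 (x) x 108 (y) x 21 (z) mm, 0.1 to 0.2 kg. +z points out of its face (with the red lamp), -z out of its plain underside. At the start it leans on the stand, +y up the slope, face against the slope, underside showing; its upper 45 mm stand free of the slope plate and can be taken across the 21 mm thickness
- reader_face (a point): middle of the reader's red-lamp face, 10.5 mm from its centre along +z; same axes as reader_center
- reader: the same badge reader; origin at the middle of its plain underside, same axes
- stand: grey plastic sloping stand, fixed; origin under its base (100 x 110 x 6 mm). Its slope plate (86 mm wide, top 70 mm up) leans 35 degrees from vertical, top toward the stand's -y, so the reader's upper end overhangs toward -y. A ledge with a 7 mm lip carries the reader's lower edge: lift the reader 10 mm or more along its length to clear it
- bed (a point): point on the cradle's bed, 50 mm above the worktop, where the middle of the reader's lower side belongs. Axes as cradle: z up, y along the reader to be laid. The reader may lie up to 6 mm toward -y (the stop), 14 mm toward +y or 7 mm to a side of it; either end may go to the stop
- cradle: clamp cradle, fixed, grey with black bed, origin on the worktop under bed. Bed 92 mm wide (x), y = -68 to +20 mm: the reader's last 34 mm overhang it at +y, only the 8 mm base plate (146 mm wide, y = -87 to +63) below. On the bed, 8 mm high: end stop, inner face y = -59; side cheeks, inner faces x = +-42, y = -38 to +14. Hinge posts x = +-(45 to 50), y = -54 to -38, 30 mm above the bed; spring at the +x one, to x = +67
- bail_hinge (a point): middle of the bail's hinge line, which runs along the cradle's x at y = -46 mm, 74 mm above the worktop
- bail_bar (a point): middle of the bail's cross bar (red sleeve 70 mm long, 10 mm thick, along the cradle's x), 58 mm from the hinge line. The wire arms run 55 mm either side of the middle, clear of the reader. At the start the bail leans 40 degrees back from upright toward the cradle's -y, beyond the stop
- bail (a joint): bail angle, rad: 0 = fully open, leaning back; grows as it swings up and over toward +y; 0.70 = upright, 0.85 = over-centre point, 2.24 = down on the reader on the bed, 2.5 = stop, reached only without a reader. A spring of about 0.1 N m (2 N at the bar) pushes it open below the over-centre point; above it, it snaps it down and keeps it down
- glue_stick: glue stick, 24 mm thick, 88 mm high, standing right of the cradle, origin under it; leave alone
- staple_box: small carton 34 x 60 x 19 mm, lying, origin under it; leave alone
- highlighter: highlighter pen 20 x 130 x 18 mm, lying, origin under it; leave alone
- eraser_blue: eraser with blue sleeve 22 x 54 x 12 mm, lying, origin under it; leave alone
There are look-alikes about, which are no part of the job. What is shaped like the reader but yellow is not meant.

How it is judged:
By the outcome, as a careful person would: the job done as asked, in the order asked, and still so for the second after the job is handed in, with the robot touching nothing.
It also fails if it takes over 72 s, if anything falls off the work surface, if the arm or the gripper's body presses on something with over 40 N, if the wrist force passes 120 N, or if a joint passes its speed limit or range.

## Working session

There is one attempt and no reset: what is moved stays moved. The work goes in short steps, each a Python script; the robot and the scene stay as the last script left them, time stands still between calls to the robot, and variables do not carry over. Pictures are saved under pics/ and viewed, at most 13 in all, crops included, and the job is handed in when it is done.

```bash
ls; mkdir -p pics; python3 - <<'E'
from plant import bot
import cv2,numpy as np
for n in ["scene","top"]:
    im=bot.camera(n); cv2.imwrite(f"pics/{n}0.png",im[:,:,::-1])
    c=bot.get_calibration(n); print(n,{k:(np.round(v,4).tolist()) for k,v in c.items()})
c=bot.get_calibration("wrist");print({k:(np.round(v,4).tolist()) for k,v in c.items()})
print(bot.read_state())
E
```

```text
pics
scene {'fx': 458.9244, 'fy': 458.9244, 'cx': 311.9704, 'cy': 240.2977, 'distortion': [-0.0909, 0.0, 0.0, 0.0, 0.0], 'view': [[0.6463, -0.7631, -0.0052, -335.7877], [0.3458, 0.2868, 0.8934, -295.5491], [-0.6803, -0.5792, 0.4492, -763.342], [0.0, 0.0, 0.0, 1.0]]}
top {'fx': 527.1226, 'fy': 527.1226, 'cx': 332.3028, 'cy': 242.0753, 'distortion': [-0.1083, 0.0, 0.0, 0.0, 0.0], 'view': [[0.0273, -0.9996, -0.0044, -7.7519], [0.9945, 0.0267, 0.1017, -525.3737], [-0.1015, -0.0072, 0.9948, -1288.8897], [0.0, 0.0, 0.0, 1.0]]}
{'fx': 420.9099, 'fy': 420.9099, 'cx': 313.4752, 'cy': 246.8139, 'distortion': [-0.0925, 0.0, 0.0, 0.0, 0.0], 'T_tool_cam': [[0.0003, 0.9621, 0.2727, 73.3831], [1.0, -0.0002, -0.0004, -0.2596], [-0.0004, 0.2727, -0.9621, -155.9354], [0.0, 0.0, 0.0, 1.0]]}
{'t': 0.1, 'joint_pos': array([ 1.41110404e+00,  3.59324131e-01,  1.11611995e-02, -3.18174193e-04,
       -1.22407174e+00, -2.88091490e-01]), 'qvel': array([-0.00037739, -0.00153435,  0.00115555,  0.00177817,  0.00039537,
       -0.00187919]), 'tau': array([-1.36272938e-03, -5.84163630e+01,  2.93754226e+01,  7.01557472e+00,
        1.02130932e-02, -5.08671292e-05]), 'tcp_pos': array([292.09324774, 608.05723742, 225.71355482]), 'eef_rot': array([ 9.75028444e-01, -2.22078799e-01, -1.03133907e-04,  7.27288894e-04]), 'contact_force': array([-0.69370911, -0.23456436, -0.28366871]), 'moment': array([-0.03991622, -0.00607777, -0.01044085]), 'finger_force': 0.0, 'width': 87.35127615986643}
```

View pics/scene0.png

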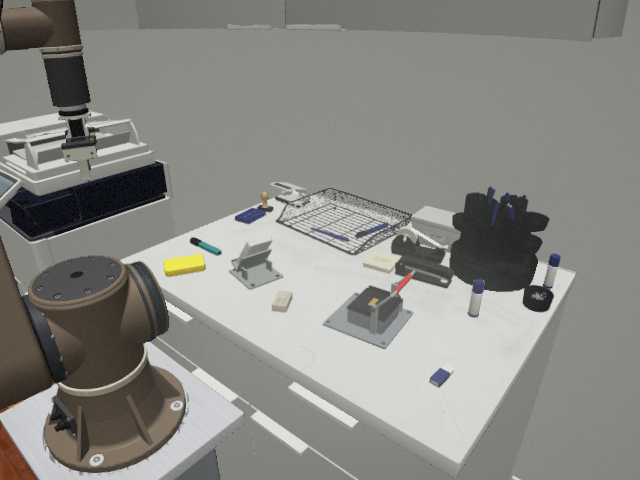

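View pics/top0.png

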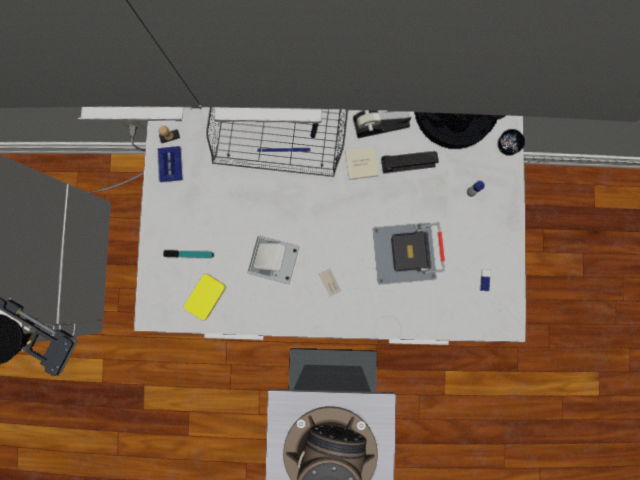

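The top view shows the stand with the reader at about (270,258), the cradle at (405,253) with the red bail bar at (441,247), so cradle −y is image right (world −y). I need a closer look with the wrist camera.

```bash
cat > h.py <<'E'
from plant import bot
import cv2,numpy as np
from scipy.spatial.transform import Rotation as R
def cal(n,st=None):
    c=bot.get_calibration(n)
    K=np.array([[c['fx'],0,c['cx']],[0,c['fy'],c['cy']],[0,0,1]]);d=np.array(c['distortion'])
    if n=='wrist':
        T=np.eye(4);T[:3,:3]=R.from_quat(st['eef_rot']).as_matrix();T[:3,3]=st['tcp_pos']
        V=np.linalg.inv(T@np.array(c['T_tool_cam']))
    else: V=np.array(c['view'])
    return K,d,np.diag([1,-1,-1,1])@V   # opencv camera
def proj(P,cm):
    K,d,V=cm; return cv2.projectPoints(np.atleast_2d(P).astype(float),cv2.Rodrigues(V[:3,:3])[0],V[:3,3],K,d)[0][:,0]
def ray(uv,cm,z):
    K,d,V=cm; n=cv2.undistortPoints(np.array(uv,float).reshape(-1,1,2),K,d)[:,0]
    Rt=V[:3,:3].T; o=-Rt@V[:3,3]; D=np.c_[n,np.ones(len(n))]@Rt.T
    return o+D*((z-o[2])/D[:,2])[:,None]
def Q(zax,yax):
    z=np.array(zax,float);z/=np.linalg.norm(z);y=np.array(yax,float);y-=z*(y@z);y/=np.linalg.norm(y)
    return R.from_matrix(np.c_[np.cross(y,z),y,z]).as_quat()
E
python3 - <<'E'
from h import *
t=cal('top')
print(ray([(261,237),(299,243),(293,283),(249,277),(374,228),(436,222),(437,279),(377,283)],t,5).round())
a=cv2.imread('pics/top0.png')[225:295,235:460]; b=cv2.imread('pics/scene0.png')[225:345,215:425]
a=cv2.resize(a,None,fx=3.5,fy=3.5,interpolation=2)
b=cv2.resize(b,(int(210*2.8),int(120*2.8)),interpolation=2)
o=np.zeros((a.shape[0]+b.shape[0],800,3),np.uint8);o[:a.shape[0],:a.shape[1]]=a;o[a.shape[0]:,:b.shape[1]]=b
cv2.imwrite('pics/c1.png',o)
E
```

```text
[[ 536.  188.    5.]
 [ 523.   91.    5.]
 [ 421.  103.    5.]
 [ 433.  215.    5.]
 [ 566.  -99.    5.]
 [ 586. -257.    5.]
 [ 441. -261.    5.]
 [ 427. -109.    5.]]
```

View pics/c1.png

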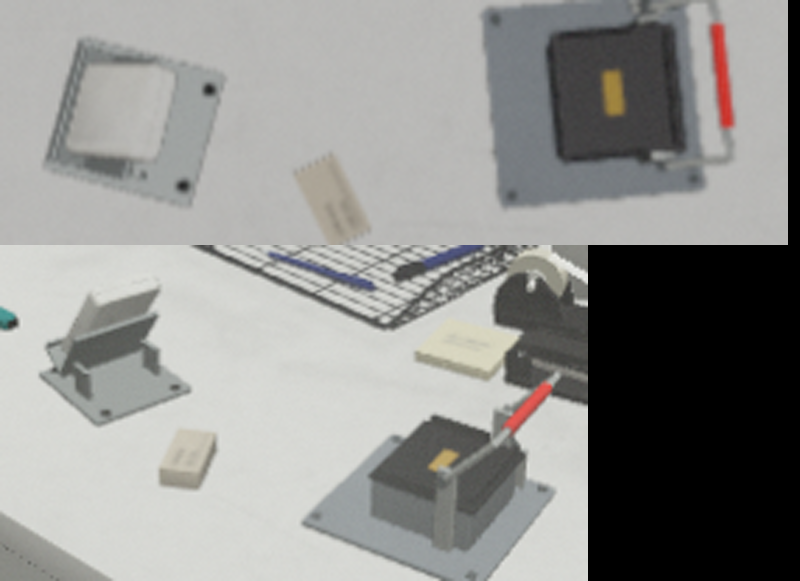

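The crop shows the reader's ledge to the left (stand +y ≈ world +y, yawed about 14°), with the overhang toward the cradle. The cradle is yawed about −5°. I plan to grip the reader across its 72 mm width, which allows a roughly 125° turn about the closing axis, so I check the IK first.

```bash
python3 - <<'E'
from h import *
t=cal('top')
S=ray([(257.9,235.9),(299.3,246.4),(289.3,284.1),(247.3,273.6)],t,6).mean(0)
c=lambda x,y:(235+x/3.5,225+y/3.5)
print('S',S)
C3=ray([c(483,10),c(503,207),c(705,188)],t,8);print('C',C3)
ac=.094; yc=np.array([-np.sin(ac),np.cos(ac),0]);xc=np.array([np.cos(ac),np.sin(ac),0])
C=(C3[0]+C3[2])/2+12*yc;C[2]=0;print(C)
as_=-.25; ys=np.array([-np.sin(as_),np.cos(as_),0]);xs=np.array([np.cos(as_),np.sin(as_),0]);Z=np.array([0,0,1])
d=lambda th,y:np.cos(np.radians(th))*y+np.sin(np.radians(th))*Z
S[2]=0
for sg in (1,-1):
  for th in range(290,346,5):
    z0=d(th,ys);z1=d(th-125,yc)
    g0=S-16*ys+87*Z; g1=C+34*yc+60*Z
    for nm,g,z,x in(('stand',g0,z0,xs),('cradle',g1,z1,xc)):
        q=bot.solve_ik(g+19*z,Q(z,sg*x)); qa=bot.solve_ik(g-60*z+40*Z,Q(z,sg*x))
        print(sg,th,nm,None if q is None else np.round(q,2),qa is not None)
E
```

```text
S [478.07355146 154.4307094    6.        ]
C [[ 566.35950325  -95.74196802    8.        ]
 [ 424.16226179 -112.94867737    8.        ]
 [ 441.43925274 -258.62724453    8.        ]]
[ 502.77303843 -165.23758325    0.        ]
1 290 stand [ 0.45  0.19 -0.53 -0.43 -0.67  2.76] True
1 290 cradle [ 0.64  1.13 -0.86  0.97 -1.6   1.22] True
1 295 stand [ 0.36  0.19 -0.5  -0.57 -0.7   2.94] True
1 295 cradle [ 0.65  1.07 -0.88  1.   -1.54  1.25] True
1 300 stand None True
1 300 cradle [ 0.64  1.01 -0.9   1.02 -1.48  1.28] True
1 305 stand [ 0.17  0.23 -0.46 -0.82 -0.8  -2.99] False
1 305 cradle [ 0.64  0.94 -0.93  1.05 -1.42  1.31] True
1 310 stand [ 0.07  0.26 -0.44 -0.93 -0.86 -2.83] True
1 310 cradle [ 0.63  0.88 -0.95  1.07 -1.36  1.35] True
1 315 stand [-0.02  0.3  -0.43 -1.03 -0.93 -2.69] True
1 315 cradle [ 0.61  0.82 -0.96  1.09 -1.3   1.38] True
1 320 stand [-0.1   0.35 -0.43 -1.11 -1.01 -2.56] True
1 320 cradle [ 0.59  0.75 -0.98  1.11 -1.23  1.42] True
1 325 stand [-0.17  0.4  -0.42 -1.17 -1.09 -2.44] True
1 325 cradle [ 0.57  0.69 -0.99  1.13 -1.17  1.46] True
1 330 stand [-0.24 
[... 1080 characters left out ...]
1.09 -1.3  -1.76] True
-1 320 stand [-0.1   0.35 -0.43 -1.11 -1.01  0.58] True
-1 320 cradle [ 0.59  0.75 -0.98  1.11 -1.23 -1.72] True
-1 325 stand [-0.17  0.4  -0.42 -1.17 -1.09  0.7 ] True
-1 325 cradle [ 0.57  0.69 -0.99  1.13 -1.17 -1.68] True
-1 330 stand [-0.24  0.46 -0.42 -1.23 -1.17  0.8 ] True
-1 330 cradle [ 0.55  0.63 -1.    1.14 -1.11 -1.63] True
-1 335 stand [-0.29  0.52 -0.41 -1.27 -1.25  0.89] True
-1 335 cradle [ 0.52  0.57 -1.01  1.15 -1.04 -1.58] True
-1 340 stand [-0.33  0.59 -0.41 -1.31 -1.32  0.98] True
-1 340 cradle [ 0.49  0.52 -1.01  1.15 -0.98 -1.52] True
-1 345 stand [-0.37  0.66 -0.4  -1.34 -1.4   1.05] True
-1 345 cradle [ 0.45  0.47 -1.01  1.14 -0.91 -1.46] True
```

The IK is fine for the widthwise grasp with tool angle 330° at the stand and 205° at the cradle. Next I take closer wrist views of both.

```bash
python3 - <<'E'
from h import *
import pickle
D={}
q=Q([0,0,-1],[0,-1,0])
for n,p in(('s',[490,140,250]),('c',[505,-165,250])):
    bot.move_ptp(p,q); bot.pause(.2); st=bot.read_state(); im=bot.camera('wrist'); D[n]=st
    cv2.imwrite(f'pics/w_{n}.png',im[:,:,::-1]); print(st['t'],st['tcp_pos'])
pickle.dump(D,open('D.pkl','wb'))
E
```

```text
2.15 [490.00300342 140.60174612 249.84315256]
3.5667 [ 505.34941173 -163.91368134  250.05311446]
```

View pics/w_s.png

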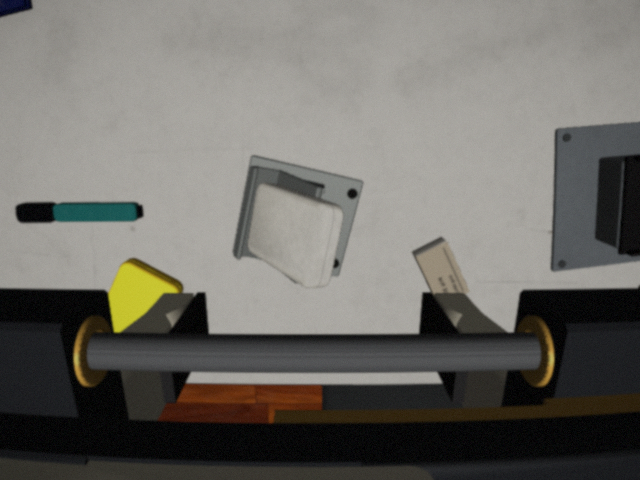

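View pics/w_c.png

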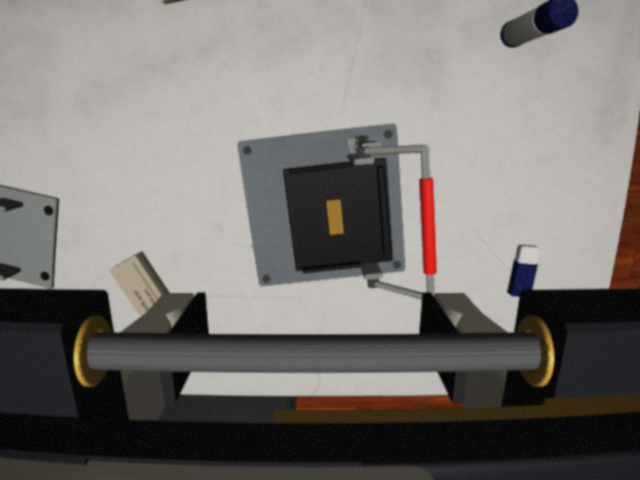

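Stand view: base corners at (252,156), (363,181), (235,258), with the reader's upper end at (328–340, 208–287). Cradle view: base corners at (238,142), (396,124), (406,270), (258,286), with red sleeve ends at (427,178) and (430,274). I fit poses to these and overlay the result.

```bash
cat > fit.py <<'E'
from h import *
import pickle
from scipy.optimize import least_squares
D=pickle.load(open('D.pkl','rb'))
def pose(p,X): 
    return R.from_euler('z',p[2]).apply(X)+[p[0],p[1],0]
def fit(X,uv,cm,p0):
    r=least_squares(lambda p:(proj(pose(p,X),cm)-uv).ravel(),p0,x_scale=[100,100,1]); return r.x,np.abs(r.fun).max()
cc=cal('wrist',D['c']); sc=cal('wrist',D['s'])
XC=np.array([[73,63,8],[73,-87,8],[-73,-87,8],[-73,63,8],[35,-83.3,118.4],[-35,-83.3,118.4]],float)
C,e=fit(XC,np.array([[238,142],[396,124],[406,270],[258,286],[427,178],[430,274]],float),cc,[500,-165,.09])
XS=np.array([[50,55,6],[50,-55,6],[-50,55,6]],float)
S,e2=fit(XS,np.array([[252,156],[363,181],[235,258]],float),sc,[478,154,-.25])
s,c=np.sin(np.radians(35)),np.cos(np.radians(35))
A=np.array([[1,0,0],[0,-s,c],[0,-c,-s]]).T  # reader axes (columns) in stand frame
def rdr(o): # o: reader centre in stand frame -> 8 corners world
    B=np.array([[i,j,k] for k in(-10.5,10.5) for i,j in((36,54),(-36,54),(-36,-54),(36,-54))])
    return pose(S,B@A.T+o)
if __name__=='__main__':
    print(C,e,S,e2)
    im=cv2.imread('pics/w_s.png')[140:300,220:380]; F=3.7
    im=cv2.resize(im,None,fx=F,fy=F,interpolation=2)
    o=np.array([0,5,62.]);P=(proj(rdr(o),sc)-[220,140])*F
    for k in(0,4): cv2.polylines(im,[P[k:k+4].astype(np.int32)],True,[(0,0,255),(0,160,0)][k//4],1)
    X=(proj(pose(S,np.array([[50,55,6],[50,-55,6],[-50,-55,6],[-50,55,6.]])),sc)-[220,140])*F
    cv2.polylines(im,[X.astype(np.int32)],True,(255,0,0),1)
    cv2.imwrite('pics/ov1.png',im)
E
python3 fit.py
```

```text
[ 5.02468780e+02 -1.62401674e+02  1.11501871e-01] 2.291576989025714 [ 4.77301663e+02  1.55725719e+02 -2.01372380e-01] 2.0324643308213695
```

View pics/ov1.png

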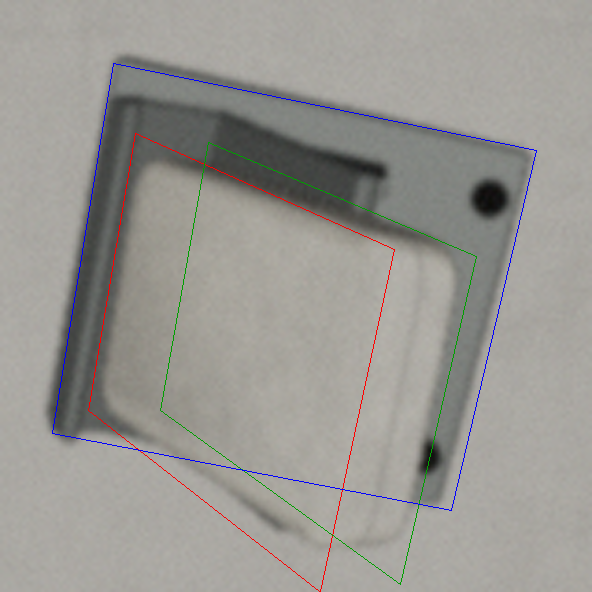

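The base overlay fits well. The reader has rounded corners and needs only a few mm of correction. I get its position from the plate's top corner and the upper-end silhouette.

```bash
python3 - <<'E'
from fit import *
inv=lambda P:R.from_euler('z',-S[2]).apply(P-[S[0],S[1],0])
u=lambda x,y:(220+x/3.7,140+y/3.7)
print('plate top corners',inv(ray([u(385,165),u(287,530)],sc,70)).round(1))
for y in(-2,2,6,10):
  for z in(64,68.6):
    P=(proj(rdr([2,y,z]),sc)-[220,140])*3.7
    f=lambda a,b,r:a[0]+(r-a[1])*(b[0]-a[0])/(b[1]-a[1])
    g=lambda a,b,x:a[1]+(x-a[0])*(b[1]-a[1])/(b[0]-a[0])
    print(y,z,'right@400 (428)',round(f(P[4],P[5],400)),'left@300 (117)',round(f(P[2],P[3],300)),'bot@200 (462)',round(g(P[1],P[2],200)))
# scene view check
sn=cal('scene');c=lambda x,y:(215+x/2.8,225+(y-245)/2.8)
print('scene upper corners obs',np.round([c(93,290),c(160,283)],1)); print(proj(rdr([2,4,68.6]),sn).round(1).tolist())
E
```

```text
plate top corners [[ 46.3 -14.4  70. ]
 [-40.1  -9.7  70. ]]
-2 64 right@400 (428) 480 left@300 (117) 135 bot@200 (462) 475
-2 68.6 right@400 (428) 483 left@300 (117) 133 bot@200 (462) 483
2 64 right@400 (428) 460 left@300 (117) 119 bot@200 (462) 485
2 68.6 right@400 (428) 463 left@300 (117) 117 bot@200 (462) 493
6 64 right@400 (428) 440 left@300 (117) 102 bot@200 (462) 495
6 68.6 right@400 (428) 443 left@300 (117) 100 bot@200 (462) 503
10 64 right@400 (428) 420 left@300 (117) 86 bot@200 (462) 505
10 68.6 right@400 (428) 422 left@300 (117) 84 bot@200 (462) 514
scene upper corners obs [[248.2 241.1]
 [272.1 238.6]]
[[269.2, 230.3], [244.0, 238.5], [234.2, 260.9], [257.9, 252.6], [273.3, 237.1], [248.1, 245.5], [237.9, 267.6], [261.7, 259.1]]
```

```bash
cat > plan.py <<'E'
from fit import *
Z=np.array([0,0,1.]); yawS=-.235
ys=np.array([-np.sin(yawS),np.cos(yawS),0]);xs=np.array([np.cos(yawS),np.sin(yawS),0])
yc=np.array([-np.sin(C[2]),np.cos(C[2]),0]);xc=np.array([np.cos(C[2]),np.sin(C[2]),0]);C0=np.array([C[0],C[1],0])
dr=lambda th,y:np.cos(np.radians(th))*y+np.sin(np.radians(th))*Z
TH=330
rc=pose(S,np.array([[2.5,5,67.]]))[0]; yr=dr(125,ys); G=rc+40*yr
z0=dr(TH,ys); q0=Q(z0,-xs)
E
python3 - <<'E'
from plan import *
T=G+19*z0
bot.move_ptp(T-100*z0,q0)
bot.line_to(T,120); st=bot.read_state();print(st['t'],st['contact_force'].round(1))
bot.move_gripper(60,12); st=bot.read_state();print(st['t'],st['width'],st['finger_force'],st['contact_force'].round(1))
bot.move_gripper(60,40); st=bot.read_state();print(st['t'],st['width'],st['finger_force'],st['contact_force'].round(1))
bot.line_to(T+25*yr,60);bot.line_to(T+25*yr+90*Z,150)
st=bot.read_state();print(st['t'],st['width'],st['finger_force'],st['contact_force'].round(1))
im=bot.camera('scene');cv2.imwrite('pics/g1.png',cv2.resize(im[150:330,150:450,::-1],None,fx=2.6,fy=2.6,interpolation=2))
E
```

```text
5.6083 [-0.7 -0.6  1. ]
6.1083 65.28924139245122 11.811521044874098 [ 0.2 -1.   0.9]
6.325 64.99391041036482 39.490096690133214 [ 0.4 -2.8  2.7]
7.6417 64.93516629572186 39.47910716990009 [-0.5 -0.8 -0.9]
```

View pics/g1.png

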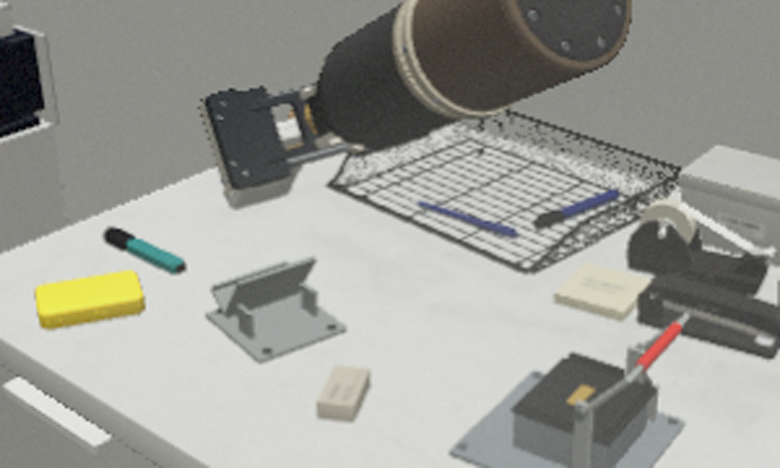

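The reader is lifted and the stand is empty. The width reads 65, which matches the silhouette being about 10% smaller than nominal. I turn it over above the cradle and check the pose in hand.

```bash
cat >> plan.py <<'E'
z1=dr(TH-125,yc); q1=Q(z1,-xc)
place=lambda y,h,tilt=0,x=0:(C0+x*xc+y*yc+(60.5+h)*Z+40*yc+19*z1)
E
python3 - <<'E'
from plan import *
bot.move_ptp([490,10,290],Q([0,0,-1],-(xs+xc)))
bot.move_ptp(place(0,70),q1); bot.pause(.2)
st=bot.read_state();print(st['t'],st['width'],st['finger_force'],st['contact_force'].round(1),st['moment'].round(2),st['tcp_pos']-place(0,70))
a=bot.camera('top')[200:300,330:470,::-1];b=bot.camera('scene')[190:350,290:450,::-1]
a=cv2.resize(a,None,fx=400/140,fy=400/140,interpolation=2);b=cv2.resize(b,(400,400),interpolation=2)
o=np.zeros((400,800,3),np.uint8);o[:a.shape[0],:400]=a;o[:,400:]=b;cv2.imwrite('pics/g2.png',o)
E
```

```text
9.9167 64.74538468941262 39.50570582645014 [-0.5 -0.  -1.7] [3.55 0.36 0.02] [ 0.61178102 -0.05870355  0.96358262]
```

View pics/g2.png

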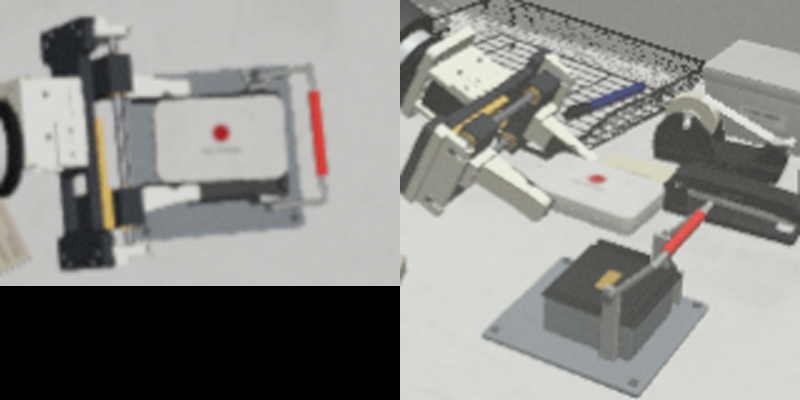

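The reader is face up above the cradle with the lamp visible at (221,133), roughly flat and centred between the posts. I compute its in-hand offset.

```bash
python3 - <<'E'
from plan import *
inv=lambda P:R.from_euler('z',-C[2]).apply(P-C0)
t=cal('top');sn=cal('scene')
u=lambda x,y:(330+x/2.857,200+y/2.857)
print(inv(ray([u(153,140),u(289,140),u(221,133),u(220,97),u(220,184)],t,142)).round(1))
print('bar',inv(ray([u(317,133)],t,118.4)).round(1), 'model', [0,-83.3])
for pit in(-8,0,8):
    B=np.array([[i,j,k] for k in(10.5,-10.5) for i,j in((36,54),(-36,54),(-36,-54),(36,-54),(0,0))])
    B=R.from_euler('x',pit,degrees=True).apply(B-[0,40,0])+[0,40,131.5]
    p=proj(pose(C,B),sn); print(pit,((p-[290,190])*2.5+[400,0]).round().tolist())
E
```

```text
[[  6.4  51.  142. ]
 [ -2.9 -57.5 142. ]
 [  7.3  -3.7 142. ]
 [ 36.2  -5.7 142. ]
 [-33.1   1.1 142. ]]
bar [[  2.6 -85.5 118.4]] model [0, -83.3]
-8 [[552.0, 145.0], [509.0, 179.0], [627.0, 199.0], [666.0, 162.0], [588.0, 171.0], [554.0, 167.0], [512.0, 202.0], [629.0, 223.0], [667.0, 185.0], [590.0, 194.0]]
0 [[554.0, 144.0], [511.0, 177.0], [629.0, 215.0], [668.0, 177.0], [589.0, 177.0], [553.0, 165.0], [510.0, 199.0], [627.0, 237.0], [666.0, 199.0], [588.0, 199.0]]
8 [[555.0, 142.0], [512.0, 176.0], [629.0, 229.0], [667.0, 191.0], [590.0, 183.0], [552.0, 162.0], [509.0, 197.0], [624.0, 250.0], [662.0, 211.0], [586.0, 204.0]]
```

```bash
cat >> plan.py <<'E'
def held(ye,ze,p,corr=3,x=0):
    """TCP pose with stop-end lower edge at (ye,ze) in cradle, +y end raised by p deg"""
    P=np.radians(p); z=dr(TH-125+p+corr,yc)
    g=C0+x*xc+(ye+94*np.cos(P)-10.5*np.sin(P))*yc+(ze+94*np.sin(P)+10.5*np.cos(P))*Z
    return g+19*z, Q(z,-xc)
def F():
    return bot.read_state()['contact_force']
E
python3 - <<'E'
from plan import *
pos,q=held(-56,75,8); bot.line_to(pos,120,ori=q); bot.pause(.2); f0=F()
z=60
bot.line_to(held(-56,z,8)[0],60); print(f0.round(1),(F()-f0).round(1))
while z>45:
    z-=1.5; bot.line_to(held(-56,z,8)[0],25); f=F()-f0
    if f[2]>3: break
print('contact z',z,f.round(1))
for p in (6,4,2,0):
    a,q=held(-56,z,p); bot.line_to(a,40,ori=q); f=F()-f0; print(p,f.round(1),bot.read_state()['moment'].round(2))
    if f[2]>15: break
st=bot.read_state();print(st['t'],st['width'],st['tcp_pos'])
a=bot.camera('top')[200:300,330:470,::-1];b=bot.camera('scene')[230:350,330:430,::-1]
a=cv2.resize(a,None,fx=400/140,fy=400/140,interpolation=2);b=cv2.resize(b,(400,480),interpolation=2)
o=np.zeros((480,800,3),np.uint8);o[:a.shape[0],:400]=a;o[:,400:]=b;cv2.imwrite('pics/g3.png',o)
E
```

```text
[-0.2  0.7 -1.7] [-0.  -1.7  1.1]
contact z 52.5 [0.1 0.5 3.4]Traceback (most recent call last):
  File "<stdin>", line 10, in <module>
plant.Unreachable: the arm cannot follow that straight line within its joint ranges
```

```bash
python3 - <<'E'
from plan import *
st=bot.read_state();print(st['t'],st['joint_pos'].round(3),F().round(1))
for p in (6,4,2,0):
  for corr in(3-p,3,3+8-p,7+8-p):
    a,q=held(-56,51,p,corr); s=bot.solve_ik(a,q); print(p,TH-125+p+corr,None if s is None else s.round(3))
E
```

```text
12.3083 [ 0.504  0.472 -1.016  1.125 -0.977 -1.478] [-0.1  1.2  1.7]
6 208 [ 0.55   0.569 -1.016  1.139 -1.076 -1.585]
6 214 None
6 216 None
6 220 [ 0.477  0.441 -1.015  1.121 -0.918 -1.436]
4 208 [ 0.55   0.575 -1.016  1.142 -1.073 -1.592]
4 212 None
4 216 None
4 220 None
2 208 [ 0.55   0.581 -1.017  1.146 -1.071 -1.599]
2 210 None
2 216 None
2 220 None
0 208 None
0 208 None
0 216 None
0 220 None
```

```bash
python3 - <<'E'
from plan import *
for ze in(52.5,50):
 for x in(0,3,5):
  for p in (5,2,0):
   print(ze,x,p,[(A,round(s[2],3)) for A in range(196,222,2) if (s:=bot.solve_ik(*held(-56,ze,p,A-205-p,x))) is not None])
E
```

```text
52.5 0 5 [(196, np.float64(-0.997)), (198, np.float64(-1.001)), (200, np.float64(-1.005)), (202, np.float64(-1.008)), (204, np.float64(-1.011)), (206, np.float64(-1.014)), (208, np.float64(-1.016)), (210, np.float64(-1.017)), (218, np.float64(-1.017)), (220, np.float64(-1.015))]
52.5 0 2 [(196, np.float64(-0.996)), (198, np.float64(-1.0)), (200, np.float64(-1.005)), (202, np.float64(-1.008)), (204, np.float64(-1.012)), (206, np.float64(-1.014)), (208, np.float64(-1.017))]
52.5 0 0 [(196, np.float64(-0.995)), (198, np.float64(-1.0)), (200, np.float64(-1.004)), (202, np.float64(-1.008)), (204, np.float64(-1.012)), (206, np.float64(-1.015))]
52.5 3 5 [(196, np.float64(-0.991)), (198, np.float64(-0.995)), (200, np.float64(-0.999)), (202, np.float64(-1.002)), (204, np.float64(-1.005)), (206, np.float64(-1.008)), (208, np.float64(-1.01)), (210, np.float64(-1.011)), (212, np.float64(-1.012)), (214, np.float64(-1.012)), (216, np.float64(-1.012)), (218, np.float64(-1.011)), (220, np.float64(-1.009))]
52.5 3 2 [(196, np.float64(-0.99)), (198, np.float64(-0.995)), (200, np.float64(-0.999)), (20
[... 3714 characters left out ...]
 np.float64(-0.986)), (198, np.float64(-0.991)), (200, np.float64(-0.995)), (202, np.float64(-0.999)), (204, np.float64(-1.002)), (206, np.float64(-1.005)), (208, np.float64(-1.007)), (210, np.float64(-1.009)), (212, np.float64(-1.01)), (214, np.float64(-1.011)), (216, np.float64(-1.011)), (218, np.float64(-1.011)), (220, np.float64(-1.01))]
50 5 0 [(196, np.float64(-0.985)), (198, np.float64(-0.99)), (200, np.float64(-0.995)), (202, np.float64(-0.999)), (204, np.float64(-1.002)), (206, np.float64(-1.005)), (208, np.float64(-1.008)), (210, np.float64(-1.01)), (212, np.float64(-1.011)), (214, np.float64(-1.012)), (216, np.float64(-1.013)), (218, np.float64(-1.012)), (220, np.float64(-1.011))]
```

Shifting +3.5 mm in cradle x keeps joint 3 inside its range, so I let the raised end down that way.

```bash
python3 - <<'E'
from plan import *
f0=np.array([-.2,.7,-1.7]); X=3.5
bot.line_to(held(-56,55,8,3,X)[0],40); z=53
bot.line_to(held(-56,z,8,3,X)[0],25); print((F()-f0).round(1))
for p in (6,4,2,0):
    a,q=held(-56,z,p,3,X); bot.line_to(a,40,ori=q); f=F()-f0; print(p,f.round(1),bot.read_state()['joint_pos'][2].round(4))
    if f[2]>12: break
st=bot.read_state();print(st['t'],st['width'],st['tcp_pos'])
a=bot.camera('top')[200:300,330:470,::-1];b=bot.camera('scene')[230:350,330:430,::-1]
a=cv2.resize(a,None,fx=400/140,fy=400/140,interpolation=2);b=cv2.resize(b,(400,480),interpolation=2)
o=np.zeros((480,800,3),np.uint8);o[:a.shape[0],:400]=a;o[:,400:]=b;cv2.imwrite('pics/g3.png',o)
E
```

```text
[0.8 0.8 2.3]
6 [ 1.2 -0.9  3.7] -1.0101
4 [ 1.2 -2.   3.6] -1.011
2 [ 0.7 -1.9  3.8] -1.011
0 [ 1.3 -0.6  3.9] -1.0101
13.8167 64.80152259894739 [ 501.47792204 -141.26373895   54.45598737]
```

View pics/g3.png

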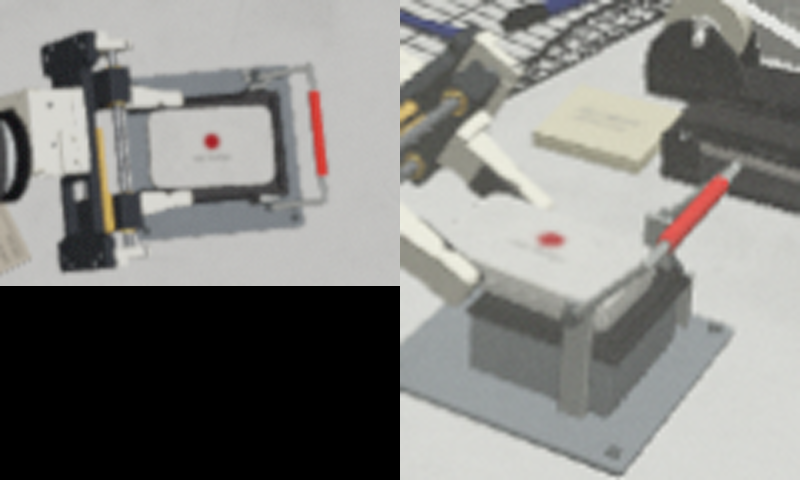

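Face up and nearly down: the stop end is on the bed and the +y end still looks a few mm above it. I keep lowering until the force rises.

```bash
python3 - <<'E'
from plan import *
f0=np.array([-.2,.7,-1.7]); X=3.5; z=53
for p in np.arange(-.7,-6,-.7):
    a,q=held(-56,z,p,3,X); bot.line_to(a,30,ori=q); s=bot.read_state();f=s['contact_force']-f0; print(round(p,1),f.round(1),s['joint_pos'][2].round(4),s['moment'].round(2))
    if f[2]>9: break
inv=lambda P:R.from_euler('z',-C[2]).apply(P-C0)
t=cal('top');u=lambda x,y:(330+x/2.857,200+y/2.857)
print(inv(ray([u(148,147),u(277,147),u(211,142),u(210,106),u(210,187),u(279,147)],t,71)).round(1))
print(bot.read_state()['t'])
E
```

```text
-0.7 [ 1.8 -0.2  3.6] -1.0098 [2.18 0.01 0.34]
-1.4 [ 1.5 -0.3  7.1] -1.0091 [ 1.39 -0.12  0.16]
-2.1 [-0.2  1.3 12.4] -1.0083 [-0.11 -0.2  -0.16]
[[  6.5  48.6  71. ]
 [ -2.8 -60.3  71. ]
 [  6.2  -4.9  71. ]
 [ 36.7  -7.   71. ]
 [-31.6  -0.4  71. ]
 [ -2.9 -62.   71. ]]
14.6667
```

```bash
python3 - <<'E'
from plan import *
a,q=held(-56,53,-1.2,3,3.5); bot.line_to(a,20,ori=q)
bot.move_gripper(74,10);bot.move_gripper(88,10)
z=dr(206.8,yc); bot.line_to(a-110*z,150)
print(bot.read_state()['t'],bot.read_state()['width'],F().round(1))
qd=Q([0,0,-1],-xc); at=lambda y,h:C0+y*yc+h*Z
bot.move_gripper(0,20)
bot.move_ptp(at(30,290),qd)
bot.move_ptp(at(-135,200),qd); bot.pause(.1)
st=bot.read_state();print(st['t'],st['width'],(st['tcp_pos']-at(-135,200)).round(1),st['joint_pos'].round(2))
a=bot.camera('top')[200:300,330:470,::-1];b=bot.camera('scene')[230:350,330:430,::-1]
a=cv2.resize(a,None,fx=400/140,fy=400/140,interpolation=2);b=cv2.resize(b,(400,480),interpolation=2)
o=np.zeros((480,800,3),np.uint8);o[:a.shape[0],:400]=a;o[:,400:]=b;cv2.imwrite('pics/g4.png',o)
E
```

```text
16.7667 87.54539225906196 [-0.2  0.8 -0.2]
20.3667 0.5761179632202436 [0.5 0.9 0.1] [-0.19  0.25 -0.21  0.   -1.11  0.31]
```

View pics/g4.png

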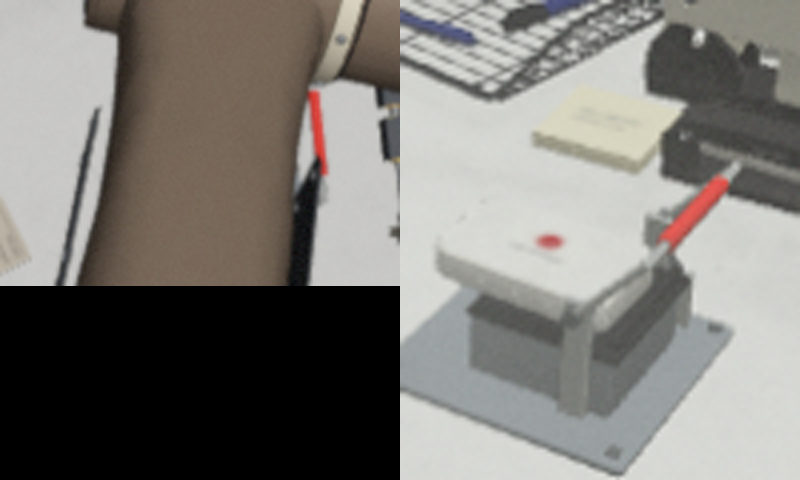

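The reader lies on the bed face up, lamp at (549,241) in the crop. I check numerically that it is seated and not on a cheek before working the bail.

```bash
python3 - <<'E'
from plan import *
sn=cal('scene'); k=lambda p:((p-[330,230])*4+[400,0]).round().tolist()
X=np.array([[i,j,h] for h in(71,50) for i,j in((39,50),(-33,50),(-33,-58),(39,-58),(3,-4))],float)
print(k(proj(pose(C,X),sn)))
X=np.array([[-46,14,58],[-46,-38,58],[-46,20,50],[-50,-38,80],[0,0,50],[35,-83.3,118.4],[-35,-83.3,118.4],[-73,63,8],[-73,-87,8]],float);print(k(proj(pose(C,X),sn)))
im=cv2.imread('pics/g4.png')[180:340,420:700]; cv2.imwrite('pics/g5.png',cv2.resize(im,None,fx=2.8,fy=2.8,interpolation=2))
E
```

```text
[[493.0, 180.0], [427.0, 238.0], [609.0, 301.0], [669.0, 237.0], [548.0, 237.0], [491.0, 211.0], [426.0, 271.0], [606.0, 335.0], [666.0, 269.0], [546.0, 270.0]]
[[472.0, 291.0], [561.0, 322.0], [462.0, 300.0], [559.0, 290.0], [537.0, 271.0], [718.0, 177.0], [661.0, 239.0], [365.0, 363.0], [617.0, 462.0]]
```

View pics/g5.png

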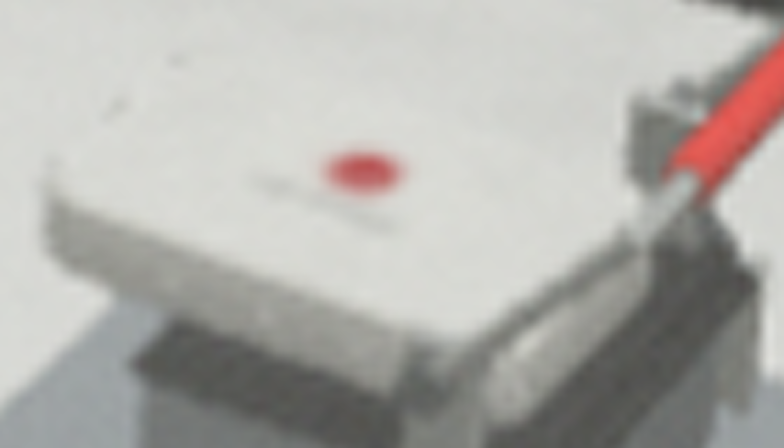

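Projected and observed positions agree to about 2 mm, so the reader is seated flat. Now the bail.

```bash
python3 - <<'E'
from plan import *
at=lambda y,h:C0+y*yc+h*Z
bot.line_to(at(-135,108),150); f0=F()
bot.line_to(at(-105,108),100)
for y in range(-100,-21,6):
    bot.line_to(at(y,108),60); f=F()-f0; print(y,f.round(1))
bot.pause(.3)
bot.line_to(at(-40,230),150); bot.move_ptp(at(-200,300),Q([0,0,-1],-xc)); bot.pause(.2)
st=bot.read_state();print(st['t'],st['contact_force'].round(1))
a=bot.camera('top')[150:300,250:500,::-1];b=bot.camera('scene')[200:350,300:450,::-1]
a=cv2.resize(a,(400,240),interpolation=2);b=cv2.resize(b,(400,400),interpolation=2)
o=np.zeros((400,800,3),np.uint8);o[:240,:400]=a;o[:,400:]=b;cv2.imwrite('pics/g6.png',o)
E
```

```text
-100 [ 0.8  1.  -1. ]
-94 [ 0.3 -5.2  2.1]
-88 [ 0.8 -3.6  2. ]
-82 [ 1.3 -3.   1.1]
-76 [ 1.1 -1.1 -0.5]
-70 [ 0.3 -0.  -1.3]
-64 [-0.1  0.4 -1.4]
-58 [-0.3 -0.4 -1. ]
-52 [ 0.8 -0.6 -0.9]
-46 [ 0.  -1.  -0.5]
-40 [ 0.8 -1.6 -0.1]
-34 [ 0.1 -0.9 -1.2]
-28 [-0.7  1.3 -0.4]
-22 [-0.5 -0.3 -1.4]
27.3917 [-0.3 -0.5 -0.3]
```

View pics/g6.png

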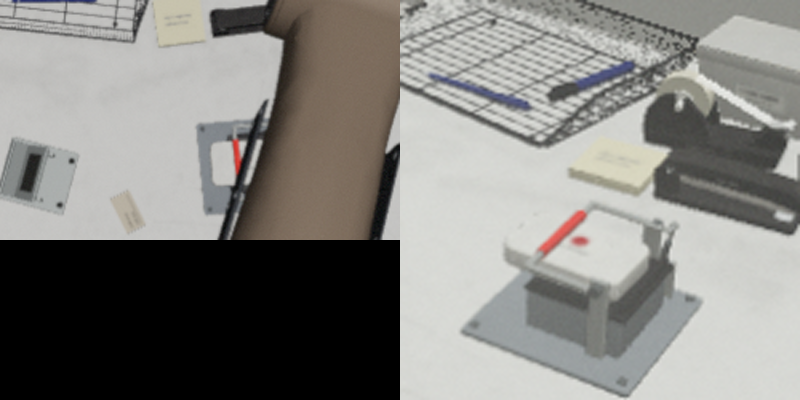

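The bail lies across the reader just past the lamp, the reader is still face up on the bed, and the other items look undisturbed.

```bash
python3 -c "
from plant import bot
print(bot.close_job())"
```

```text
the job is handed in; nothing more can be done
None
```

The badge reader is face up on the cradle bed, its short end at the stop to within the couple of mm I could measure, the bail snapped down on it. I handed the job in shortly after 27.4 s of the 72 s allowed; no verdict was returned.

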